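# Key a filter cell onto the bare inspection camera and hold it home

### The job

Two inspection cameras stand lens up in the service block, and one of them already has its filter cell. Put the loose knurled filter cell on the bare camera's mount, turn it until its hidden keyways drop over the pins, push it fully home against the spring and finish while still gripping it and holding it there. Leave the tray, the tape roll, the screwdriver and the jar on the bench undisturbed.

Things in the scene. Friction and masses are not known exactly. Their poses are not given: they have to be found in the camera images.
- cell: Loose filter cell: knurled aluminium collar, dark window closing its top, upright on the bench; diameter 54, height 34 mm, about 120 g. Origin: centre of underside, z up its axis. Bore open below, 33 mm wide, 30 deep, with three 9 mm keyways 120 degrees apart up its wall, unseen from outside. Grip across the diameter from above, fingertips above its lower edge.
- mount_left (a point): Point on the axis of the left camera's lens mount (left as seen from the robot), on the mount's shoulder, 100 mm above the bench; z up. Mounts are 160 mm apart, on 60 mm square grey cameras; one is bare, the other wears a cell. Bare, it is a 30 mm thick spigot with tapered nose, top 32 mm above the shoulder.
- mount_right (a point): Point on the axis of the right camera's lens mount (right as seen from the robot), on the mount's shoulder, 100 mm above the bench; z up. Mounts are 160 mm apart, on 60 mm square grey cameras; one is bare, the other wears a cell. Bare, it has three radial pins at 120 degrees, tops 20.5 mm above the shoulder, 4 mm thick; their direction varies.
- fitted_cell: The cell already fitted, like the loose one in looks and size, fixed and fully home on one of the two mounts; the other mount is the bare one. Origin: centre of its underside, 3 mm above the shoulder. A cell put on the bare mount rests on the pins, underside 20.5 mm above the shoulder; turned up to a third of a turn under a light push (2 to 6 N) its keyways meet them (within 0.1 rad).
- spring_ring (a joint): How far (m) the sprung brass ring at the foot of the bare mount is pushed down: 0 free, 0.005 at the hard stop. Once keyed, the cell drops 12.5 mm until its underside meets the ring 8 mm above the shoulder; from there the spring resists with 4 N, rising to 9 N at the stop (underside 3 mm above the shoulder, fully home). Let go, the cell is lifted again.
- tray: Bystander: loose white moulded tray, 122 x 87 x 38 mm, origin at the centre of its underside.
- tape_roll: Bystander: blue tape roll lying flat, diameter 100 mm, 48 mm high, origin at the centre of its underside.
- screwdriver: Bystander: screwdriver lying along its x axis, 180 mm long, origin about its middle.
- jar: Bystander: jar with lid, diameter 52 mm, 70 mm high, origin at the centre of its underside.
Things that resemble listed ones, but are neither listed nor needed, are in the scene too. What is shaped like the cell but blue is not meant.

How it is judged:
By the outcome, as a careful person would: the job done as asked, in the order asked, and still so for the second after the job is handed in, while the arm keeps its last pose, push and grip.
It also fails if it takes over 61 s, if anything falls off the work surface, if the arm or the gripper's body presses on something with over 40 N, if the wrist force passes 120 N, or if a joint passes its speed limit or range.

### The arm

A 6-joint arm with a two-finger parallel gripper is mounted at the origin on the work surface. World frame = base frame: x ahead of the robot, y to its left, z up, the work surface at z = 0. Lengths are in m, angles in rad, forces in N, time in s.
With the tool pointing down it reaches from about 0.35 to 0.8 m from the base axis. Payload 7.3 kg.
Tool frame: the origin (TCP) lies at the very end of the fingers, on their centre line; the grasp point (between the pads) lies 19 mm behind it; z points along the fingers, y is the direction in which the jaws open and shut (so a half turn about z gives the same grasp; the last joint's range is limited). The gripper opens to 85 mm and grips with 20 to 120 N. Pads are 22 mm wide; open, the fingers measure 114 mm over their backs; the gripper's body (76 mm by 85 mm) begins 54 mm behind the grasp point. The pads swing forward as they close: fully open they stand 13 mm farther back than shut.
Start: joints at [0.969, 0.342, 1.524, -0, 1.275, -0.146], TCP at [0.231, 0.471, 0.231] pointing down, gripper open.
Joint ranges: [-2.53, 2.53], [-0.77, 2.02], [0.04, 2.7], [-1, 4.14], [0.28, 2.66], [-3.11, 3.11]. Speed limits (rad/s): [2.57, 2.57, 3.14, 3.14, 3.14, 3.14].

### API

Orientations are given as a unit quaternion [w, x, y, z].
In Python, from rig import arm gives the robot as it stands. The module is installed in compiled form; this text tells all that it offers.
- The arm moves only by the tool carry_out, never from a script. Its argument "moves" is text: rows parted by semicolons, each of 7 numbers parted by spaces: the opening, from 0 (shut) to 1 (fully open), then the shift along the tool's x, y, z each as a share of 0.15 m, from -1 to 1, then the turn, a rotation vector about the tool's x, y, z each as a share of pi/2 rad, from -1 to 1. In form: fingers x y z rx ry rz; .... A call has 1 to 5 rows; each row is the pose to reach, as a shift and turn from the pose commanded when the call began, along the tool's axes at that moment; what a row does not reach only later rows make up. A row lasts 1/10 s, in which the tool goes at most 50 mm and 8.59 degrees, less where a joint would pass 70% of its speed; a pose out of reach is approached as far as the arm can. A call with a number of a shift or a turn outside -1 to 1 is refused whole. A call with a gripper value outside its range is refused whole. The fingers move at their own pace and stop on an object; the grip force is fixed at half the most. Time passes only in rows, so rows that repeat a pose let the fingers close. It gives the time, the measured TCP pose, the force and the opening at its end, in the units of the state.
- arm.state(): the state, without advancing time (a new reading comes with each control period).
- arm.camera(name): name is "side" or "top" or "wrist"; returns a dict with "image" (420x560x3 uint8, red, green, blue), "fx", "fy", "cx", "cy" (pixels), "rvec" (rotation vector, rad) and "tvec" (3), from world to camera coordinates, as OpenCV has them; the wrist camera has in their place "mount" (4x4, takes a point from camera to tool coordinates, whose origin is the TCP and whose axes are the flange's). Camera axes: x right, y down, z forward; pixel columns grow to the right and rows downward; lengths in m; the calibration is good to about 2 mm. A picture is of the moment at which its call begins: read the wrist's pose just before it. There is no depth.
- arm.job_done(): hands the job in, once; it reports no verdict.
The state is a dict: "time_s": time; "joint_pos": joint angles; "joint_vel": joint speeds; "effort": joint torques, N m; "ee_pos": TCP position; "orientation": TCP orientation; "contact_force": force on the tool from outside, world axes, zero at the start; "torque": the same for the moment, N m; "gripper_width": finger opening in m.
Only numpy, scipy, OpenCV 4.12 (cv2) and the standard library are available. Lean on these libraries where they do the work, as an engineer would, in place of code of your own. Each camera call takes 0.05 s, during which the arm holds its last target. There are 200 camera calls.

## Working session

There is one attempt and no reset: what is moved stays moved. The work goes in short steps, Python scripts to look and compute and a tool call to move; the robot and the scene stay as the last step left them, time stands still between calls to the robot, and variables do not carry over. Pictures are saved under pics/ and viewed, on a budget of 10 in all, crops included, one or two more only if the job needs it, and the job is handed in when it is done.

Besides the shell and the picture viewer there is one more tool, called after "Request:" as a command line: name --argument value ..., lists and objects as JSON in quotes. carry_out: Moves the arm, as the interface text tells. Its arguments: {"type":"object","properties":{"moves":{"type":"string"}},"required":["moves"]}

```bash
mkdir -p pics
cat > h.py <<'E'
import numpy as np, cv2
from rig import arm
def ray(c,u,v,z):
    R=cv2.Rodrigues(np.array(c['rvec'],float))[0]; t=np.array(c['tvec'],float).ravel()
    d=R.T@np.array([(u-c['cx'])/c['fx'],(v-c['cy'])/c['fy'],1]); o=-R.T@t
    return o+d*(z-o[2])/d[2]
def save(n,f): 
    c=arm.camera(n); cv2.imwrite(f,c['image'][:,:,::-1]); return c
E
python3 - <<'E'
from h import *
a=save('top','pics/top0.png');b=save('side','pics/side0.png')
import pickle; pickle.dump((a,b),open('c0.pkl','wb'))
for c in(a,b): print({k:v for k,v in c.items() if k!='image'})
print(arm.state())
E
```

```text
{'fx': 393.5891531200535, 'fy': 393.5891531200535, 'cx': 275.82807744428396, 'cy': 206.08862742478695, 'rvec': array([ 2.20681245, -2.18080603,  0.07863506]), 'tvec': array([-0.11249328,  0.54799198,  0.80219165])}
{'fx': 486.14115203736134, 'fy': 486.14115203736134, 'cx': 288.9128052685076, 'cy': 205.12613068240546, 'rvec': array([ 2.32996041, -0.24093173,  0.09529314]), 'tvec': array([-0.56286639,  0.09648991,  1.12181151])}
{'time_s': 0.1, 'joint_pos': array([ 9.69006529e-01,  3.42629736e-01,  1.52487625e+00,  8.81467062e-06,
        1.27539819e+00, -1.45977650e-01]), 'joint_vel': array([-0.00077758, -0.00035245, -0.0019377 , -0.00100666, -0.00097537,
       -0.00190647]), 'effort': array([ 1.65241832e-03, -4.34446692e+01, -2.46492022e+01, -2.33745332e-04,
        4.59530682e-03,  1.57353107e-06]), 'ee_pos': array([0.23087578, 0.47113617, 0.23072334]), 'orientation': array([-2.43431359e-04,  2.25939444e-01,  9.74141128e-01, -6.08921332e-04]), 'contact_force': array([ 0.38541901,  0.30205149, -0.2371612 ]), 'torque': array([-0.033016  , -0.00432615, -0.02143059]), 'gripper_width': 0.0854944514232254}
```

View pics/top0.png

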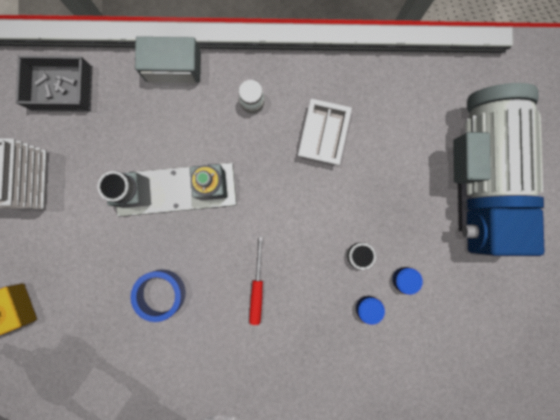

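View pics/side0.png

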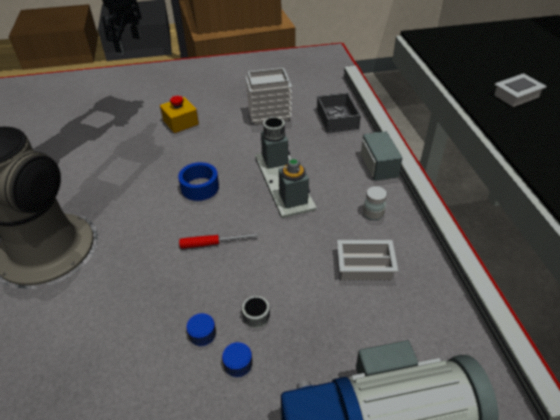

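The top view shows the loose cell at (362,257), a dark window with a bright rim. These could be taken for it:
- the blue caps at (408,281) and (371,310)
- the fitted cell at (114,186)
- the jar at (251,95)
- the tape roll at (158,296)

By the description I choose (362,257). The bare mount, with its brass ring and green nose, is at (205,180). Next I measure both and check the choice in one crop.

```bash
cat > m.py <<'E'
from h import *
import pickle
a,b=pickle.load(open('c0.pkl','rb'))
def blob(c,box,f):
    x0,y0,x1,y1=box; im=c['image'][y0:y1,x0:x1]
    m=f(im.astype(int),cv2.cvtColor(im,cv2.COLOR_RGB2HSV).astype(int)).astype(np.uint8)
    n,l,s,ct=cv2.connectedComponentsWithStats(m); i=1+np.argmax(s[1:,4])
    return ct[i]+[x0,y0],s[i]
dark=lambda i,h:h[...,2]<50
green=lambda i,h:(h[...,0]>45)&(h[...,0]<95)&(h[...,1]>60)
brass=lambda i,h:(h[...,0]>10)&(h[...,0]<30)&(h[...,1]>120)
for nm,c,box,f,z in[('cell top',a,(340,235,385,280),dark,.034),('cell side',b,(235,290,278,330),dark,.034),
  ('fit top',a,(92,165,128,205),dark,.137),('fit side',b,(258,112,292,133),dark,.137),
  ('grn top',a,(190,160,225,200),green,.132),('grn side',b,(275,150,315,185),green,.132),('brass top',a,(190,160,225,200),brass,.107),('brass side',b,(275,150,315,185),brass,.107)]:
    ct,s=blob(c,box,f); print(nm,ct.round(1),s,ray(c,*ct,z).round(4))
A=cv2.resize(a['image'][225:330,330:430],None,fx=4,fy=4,interpolation=2);B=cv2.resize(a['image'][150:220,90:240],None,fx=2.66,fy=2.66,interpolation=2)
o=np.zeros((A.shape[0]+B.shape[0],400,3),np.uint8);o[:A.shape[0],:A.shape[1]]=A;o[A.shape[0]:,:B.shape[1]]=B[:,:400]
cv2.imwrite('pics/crop1.png',o[:,:,::-1])
E
python3 m.py
```

```text
cell top [362.4 255.9] [ 14  12  18  18 253] [ 0.4492 -0.2828  0.034 ]
cell side [255.  306.7] [ 10   8  21  18 286] [ 0.4477 -0.2842  0.034 ]
fit top [112.1 185.6] [ 10  10  21  22 367] [0.5747 0.1867 0.137 ]
fit side [273.4 122.2] [  8   6  16   9 104] [0.5737 0.186  0.137 ]
grn top [202.3 177.5] [ 8 14  9  9 62] [0.5919 0.0277 0.132 ]
grn side [292.9 161.2] [14  9  8  5 33] [0.5907 0.0278 0.132 ]
brass top [212.3 183.6] [15 14 13 18 97] [0.584  0.0135 0.107 ]
brass side [293.5 172.3] [  8  15  21  13 128] [0.59   0.0171 0.107 ]
```

View pics/crop1.png

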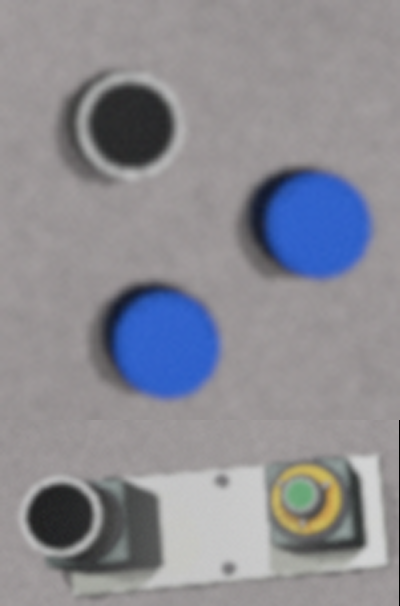

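The crop confirms it: the loose aluminium cell with a dark window is at crop (130,125), both blue caps are decoys, and the right mount is bare. The two views agree within 2 mm: cell at about (0.4485, -0.2835), mount at about (0.591, 0.028). I keep the present tool yaw, which leaves the wrist a full 120° of turn at the mount, and set out.

Request:
carry_out --moves "1 -0.88 -0.97 0 0 0 0;1 -0.88 -0.97 0 0 0 0;1 -0.88 -0.97 0 0 0 0;1 -0.88 -0.97 0 0 0 0;1 -0.88 -0.97 0 0 0 0"

```text
time_s: 0.6
ee_pos: [0.2863, 0.2785, 0.2311]
orientation: [0.0, 0.229, 0.974, -0.001]
contact_force: [-0.0, 0.6, -0.3]
gripper_width: 0.0853
```

Request:
carry_out --moves "1 -0.88 -0.97 0 0 0 0;1 -0.88 -0.97 0 0 0 0;1 -0.88 -0.97 0 0 0 0;1 -0.88 -0.97 0 0 0 0;1 -0.88 -0.97 0 0 0 0"

```text
time_s: 1.1
ee_pos: [0.3416, 0.0896, 0.2313]
orientation: [0.001, 0.23, 0.973, -0.001]
contact_force: [0.4, 0.9, 0.8]
gripper_width: 0.0856
```

Request:
carry_out --moves "1 -0.88 -0.97 0 0 0 0;1 -0.88 -0.97 0 0 0 0;1 -0.88 -0.97 0 0 0 0;1 -0.88 -0.97 0 0 0 0;1 -0.88 -0.97 0 0 0 0"

```text
time_s: 1.6
ee_pos: [0.3962, -0.0985, 0.231]
orientation: [0.0, 0.228, 0.974, -0.0]
contact_force: [0.1, 1.0, 0.1]
gripper_width: 0.0853
```

Request:
carry_out --moves "1 -0.88 -0.97 0.4 0 0 0;1 -0.88 -0.97 0.4 0 0 0;1 -0.88 -0.97 0.4 0 0 0;1 -0.88 -0.97 0.4 0 0 0;1 -0.88 -0.97 0.4 0 0 0"

```text
time_s: 2.1
ee_pos: [0.4499, -0.286, 0.1685]
orientation: [-0.001, 0.227, 0.974, 0.0]
contact_force: [0.6, 0.4, 0.1]
gripper_width: 0.0854
```

```bash
cat >> h.py <<'E'
from scipy.spatial.transform import Rotation as Ro
def pose():
    s=arm.state(); q=s['orientation']; return np.array(s['ee_pos']),Ro.from_quat([q[1],q[2],q[3],q[0]]).as_matrix()
def wray(c,p,R,u,v,z):
    M=np.array(c['mount']); d=R@M[:3,:3]@np.array([(u-c['cx'])/c['fx'],(v-c['cy'])/c['fy'],1]); o=p+R@M[:3,3]
    return o+d*(z-o[2])/d[2]
def wproj(c,p,R,X):
    M=np.array(c['mount']); x=M[:3,:3].T@(R.T@(np.array(X)-p)-M[:3,3]); return x[:2]/x[2]*c['fx']+[c['cx'],c['cy']]
def go(X): p,R=pose(); print('shift shares',(R.T@(np.array(X)-p)/.15).round(3))
E
python3 - <<'E'
from h import *
p,R=pose(); c=save('wrist','pics/w1.png'); print({k:v for k,v in c.items() if k!='image'}); print('exp',wproj(c,p,R,[.4485,-.2835,.034]))
import pickle; pickle.dump((p,R,c),open('w1.pkl','wb'))
E
```

```text
{'fx': 307.4891121304658, 'fy': 307.4891121304658, 'cx': 273.15759893006253, 'cy': 208.66336425975416, 'mount': array([[ 3.34310510e-05, -9.56777283e-01, -2.90821646e-01,
         7.35648392e-02],
       [ 9.99999740e-01, -1.77540373e-04,  6.99045757e-04,
        -6.45388796e-04],
       [-7.20463684e-04, -2.90821594e-01,  9.56777028e-01,
        -1.41636094e-01],
       [ 0.00000000e+00,  0.00000000e+00,  0.00000000e+00,
         1.00000000e+00]])}
exp [275.35095452 195.81696264]
```

View pics/w1.png

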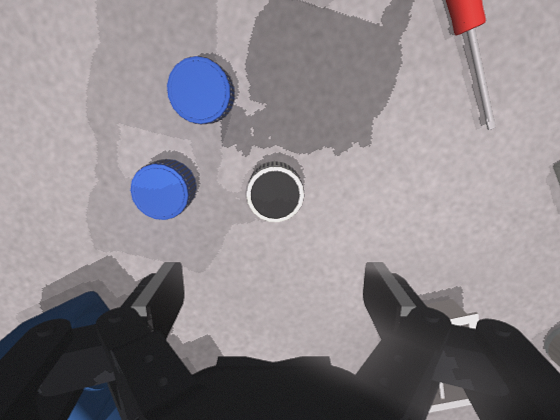

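The wrist view shows the cell rim centred at about (275,193) against a predicted (275,196), so the two agree within 2 mm. The nearest blue cap, at (160,192), is clear of the open fingers. I descend next.

Run:
```python
from h import *
import pickle; p,R,c=pickle.load(open('w1.pkl','rb'))
im=c['image'][150:235,235:320]; m=(im.min(2)>215).astype(np.uint8); k=cv2.findContours(m,0,2)[0]; k=max(k,key=cv2.contourArea); e=cv2.fitEllipse(k); print(e)
X=wray(c,p,R,e[0][0]+235,e[0][1]+150,.034); print(X)
go([X[0],X[1],.008])
```

```text
((39.7700080871582, 44.05093765258789), (53.808372497558594, 55.329322814941406), 88.7480697631836)
[ 0.44674884 -0.28324018  0.034     ]
shift shares [ 0.017 -0.002  1.074]
```

Request:
carry_out --moves "1 0.015 0 0.3 0 0 0;1 0.015 0 0.6 0 0 0;1 0.015 0 0.8 0 0 0;1 0.015 0 0.9 0 0 0;1 0.015 0 0.9 0 0 0"

```text
time_s: 2.65
ee_pos: [0.4463, -0.2794, 0.0346]
orientation: [-0.002, 0.225, 0.974, 0.001]
contact_force: [-0.1, -0.6, 0.2]
gripper_width: 0.0856
```

Request:
carry_out --moves "1 0 0 0.08 0 0 0;1 0 0 0.17 0 0 0;1 0 0 0.17 0 0 0;0 0 0 0.17 0 0 0;0 0 0 0.17 0 0 0"

```text
time_s: 3.15
ee_pos: [0.4476, -0.2828, 0.0118]
orientation: [0.001, 0.226, 0.974, -0.0]
contact_force: [0.3, -0.9, -0.3]
gripper_width: 0.0593
```

Request:
carry_out --moves "0 0 0 0 0 0 0;0 0 0 0 0 0 0;0 0 0 0 0 0 0;0 0 0 0 0 0 0;0 0 0 0 0 0 0"

```text
time_s: 3.65
ee_pos: [0.4475, -0.2829, 0.0124]
orientation: [0.001, 0.226, 0.974, -0.0]
contact_force: [-1.1, 1.0, 7.9]
gripper_width: 0.0525
```

Request:
carry_out --moves "0 0 0 0 0 0 0;0 0 0 0 0 0 0;0 0 0 0 0 0 0;0 0 0 0 0 0 0;0 0 0 0 0 0 0"

```text
time_s: 4.15
ee_pos: [0.4475, -0.2829, 0.0124]
orientation: [0.001, 0.226, 0.974, -0.0]
contact_force: [-2.0, 1.2, 8.3]
gripper_width: 0.0522
```

Gripped at 52 mm with the fingertips about 12 mm above the underside. I lift and carry it to a stand-off beside the bare mount for a close look.

Request:
carry_out --moves "0 0 0 -0.2 0 0 0;0 0 0 -0.5 0 0 0;0 0 0 -0.8 0 0 0;0 0 0 -1 0 0 0;0 0 0 -1 0 0 0"

```text
time_s: 4.65
ee_pos: [0.449, -0.2842, 0.166]
orientation: [0.004, 0.226, 0.974, -0.002]
contact_force: [1.0, -0.2, -1.2]
gripper_width: 0.0519
```

Request:
carry_out --moves "0 -0.116 0.3 -0.1 0 0 0;0 -0.116 0.6 -0.1 0 0 0;0 -0.116 0.76 -0.1 0 0 0;0 -0.116 0.76 -0.1 0 0 0;0 -0.116 0.76 -0.1 0 0 0"

```text
time_s: 5.15
ee_pos: [0.5124, -0.1874, 0.175]
orientation: [-0.001, 0.225, 0.974, 0.0]
contact_force: [0.3, -1.0, -1.3]
gripper_width: 0.0525
```

Request:
carry_out --moves "0 -0.116 0.3 0 0 0 0;0 -0.116 0.6 0 0 0 0;0 -0.116 0.76 0 0 0 0;0 -0.116 0.76 0 0 0 0;0 -0.116 0.76 0 0 0 0"

```text
time_s: 5.65
ee_pos: [0.5781, -0.094, 0.1752]
orientation: [-0.001, 0.226, 0.974, -0.0]
contact_force: [-0.8, -1.3, -1.1]
gripper_width: 0.0523
```

Request:
carry_out --moves "0 -0.116 0.3 0 0 0 0;0 -0.116 0.6 0 0 0 0;0 -0.116 0.76 0 0 0 0;0 -0.116 0.76 0 0 0 0;0 -0.116 0.76 0 0 0 0"

```text
time_s: 6.15
ee_pos: [0.6439, -0.0001, 0.1753]
orientation: [-0.0, 0.226, 0.974, -0.0]
contact_force: [-0.3, 0.3, -1.5]
gripper_width: 0.0526
```

Run:
```python
from h import *
p,R=pose(); c=save('wrist','pics/w2.png'); print(p,arm.state()['joint_pos'].round(2)); print('exp',wproj(c,p,R,[.5913,.0277,.132]),wproj(c,p,R,[.5913,.0277,.107]))
import pickle; pickle.dump((p,R,c),open('w2.pkl','wb'))
```

```text
[ 6.43946798e-01 -1.00821345e-04  1.75348535e-01] [-0.12  0.6   1.25 -0.    1.29 -1.23]
exp [277.04194729 140.18709366] [276.59951742 137.29517263]
```

View pics/w2.png

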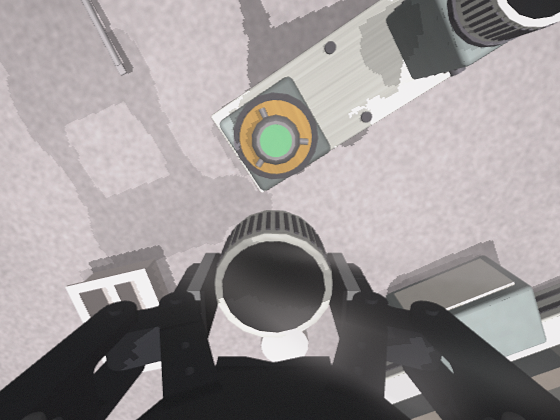

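The close view shows the bare mount's green nose at (276,140) against a predicted (277,140), with three pins visible. The held cell sits square in the jaws with its top ellipse near (274,282). I work out the cell's offset in the grip and the remaining shift.

Run:
```python
from h import *
import pickle; p,R,c=pickle.load(open('w2.pkl','rb'))
h=cv2.cvtColor(c['image'],cv2.COLOR_RGB2HSV).astype(int)
m=((h[...,0]>45)&(h[...,0]<95)&(h[...,1]>60)).astype(np.uint8); m[:100]=0;m[180:]=0;m[:,:240]=0;m[:,310:]=0
M=cv2.moments(m,True); N=wray(c,p,R,M['m10']/M['m00'],M['m01']/M['m00'],.132); print('nose',N,M['m00'])
d=(c['image'].max(2)<110).astype(np.uint8); d[:232]=0; d[332:]=0; d[:,:219]=0; d[:,330:]=0
k=max(cv2.findContours(d,0,2)[0],key=cv2.contourArea); e=cv2.fitEllipse(k); print(e)
C=wray(c,p,R,*e[0],.1753+.0216); print('cell ctr rel tool mm',(R.T@(C-p))*1e3)
go([N[0],N[1],.1753])
```

```text
nose [0.59101475 0.02680431 0.132     ] 799.0
((273.0358581542969, 286.0219421386719), (89.7500228881836, 101.23847961425781), 90.13336944580078)
cell ctr rel tool mm [  1.33143947  -0.60972462 -21.55006079]
shift shares [0.396 0.008 0.002]
```

Request:
carry_out --moves "0 0.15 0.01 0 0 0 0;0 0.3 0.01 0 0 0 0;0 0.39 0.01 0 0 0 0;0 0.39 0.01 0 0 0 0;0 0.39 0.01 0 0 0 0"

```text
time_s: 6.7
ee_pos: [0.5927, 0.0271, 0.1763]
orientation: [0.001, 0.227, 0.974, -0.0]
contact_force: [0.5, -0.7, -1.6]
gripper_width: 0.0523
```

Request:
carry_out --moves "0 0 0 0.05 0 0 0;0 0 0 0.1 0 0 0;0 0 0 0.15 0 0 0;0 0 0 0.2 0 0 0;0 0 0 0.2 0 0 0"

```text
time_s: 7.2
ee_pos: [0.5918, 0.0286, 0.144]
orientation: [-0.001, 0.226, 0.974, -0.0]
contact_force: [0.3, 0.3, -1.1]
gripper_width: 0.0523
```

Request:
carry_out --moves "0 0 0 0.02 0 0 0;0 0 0 0.04 0 0 0;0 0 0 0.05 0 0 0;0 0 0 0.05 0 0 0;0 0 0 0.05 0 0 0"

```text
time_s: 7.7
ee_pos: [0.5923, 0.0285, 0.1382]
orientation: [-0.0, 0.226, 0.974, -0.0]
contact_force: [-1.9, -1.3, -2.4]
gripper_width: 0.0524
```

Request:
carry_out --moves "0 0 -0.007 0.01 0 0 0;0 0 -0.007 0.02 0 0 0;0 0 -0.007 0.03 0 0 0;0 0 -0.007 0.035 0 0 0;0 0 -0.007 0.035 0 0 0"

```text
time_s: 8.2
ee_pos: [0.5921, 0.0278, 0.133]
orientation: [0.0, 0.226, 0.974, 0.0]
contact_force: [-0.5, 0.5, -2.3]
gripper_width: 0.0522
```

Request:
carry_out --moves "0 0 0 0 0 0 0;0 0 0 0.007 0 0 0;0 0 0 0.007 0 0 0;0 0 0 0.007 0 0 0"

```text
time_s: 8.6
ee_pos: [0.5924, 0.0276, 0.1325]
orientation: [0.001, 0.226, 0.974, 0.0]
contact_force: [-0.6, -0.1, 3.9]
gripper_width: 0.0523
```

Now resting on the pins with about a 5 N push (reading 3.9 N, carried-load baseline about -1.4 N). I start turning slowly.

Request:
carry_out --moves "0 0 0 0 0 0 0.022;0 0 0 0 0 0 0.044;0 0 0 0 0 0 0.067;0 0 0 0 0 0 0.089;0 0 0 0 0 0 0.111"

```text
time_s: 9.1
ee_pos: [0.5924, 0.0273, 0.1327]
orientation: [0.001, 0.31, 0.951, -0.0]
contact_force: [-0.2, -2.1, 4.4]
gripper_width: 0.0525
```

Request:
carry_out --moves "0 0 0 0 0 0 0.022;0 0 0 0 0 0 0.044;0 0 0 0 0 0 0.067;0 0 0 0 0 0 0.089;0 0 0 0 0 0 0.111"

```text
time_s: 9.6
ee_pos: [0.5925, 0.0274, 0.1327]
orientation: [0.001, 0.392, 0.92, 0.0]
contact_force: [-0.0, -0.7, 4.2]
gripper_width: 0.0521
```

```bash
python3 -c "
from h import *
s=arm.state();print(s['contact_force'],s['torque'],s['ee_pos'],s['joint_pos'][5])"
```

```text
[-0.01772738 -0.71737208  4.17271226] [-0.08965755  0.01806672  0.09208833] [0.59251072 0.02737473 0.13269396] -0.8475652768235443
```

Request:
carry_out --moves "0 0 0 0 0 0 0.022;0 0 0 0 0 0 0.044;0 0 0 0 0 0 0.067;0 0 0 0 0 0 0.089;0 0 0 0 0 0 0.111"

```text
time_s: 10.1
ee_pos: [0.5923, 0.0273, 0.1327]
orientation: [0.001, 0.471, 0.882, -0.0]
contact_force: [-0.9, -1.3, 5.1]
gripper_width: 0.0526
```

Request:
carry_out --moves "0 0 0 0 0 0 0.022;0 0 0 0 0 0 0.044;0 0 0 0 0 0 0.067;0 0 0 0 0 0 0.089;0 0 0 0 0 0 0.111"

```text
time_s: 10.6
ee_pos: [0.5924, 0.0272, 0.1327]
orientation: [0.001, 0.546, 0.838, -0.0]
contact_force: [-0.7, -1.0, 4.5]
gripper_width: 0.0522
```

Request:
carry_out --moves "0 0 0 -0.002 0 0 0.022;0 0 0 -0.002 0 0 0.044;0 0 0 -0.002 0 0 0.067;0 0 0 -0.002 0 0 0.089;0 0 0 -0.002 0 0 0.111"

```text
time_s: 11.1
ee_pos: [0.5923, 0.0274, 0.1328]
orientation: [0.001, 0.617, 0.787, 0.0]
contact_force: [-0.2, -1.4, 3.6]
gripper_width: 0.0525
```

Request:
carry_out --moves "0 0 0 0 0 0 0.022;0 0 0 0 0 0 0.044;0 0 0 0 0 0 0.067;0 0 0 0 0 0 0.089;0 0 0 0 0 0 0.111"

```text
time_s: 11.6
ee_pos: [0.5923, 0.0274, 0.1327]
orientation: [0.001, 0.683, 0.731, 0.0]
contact_force: [-0.1, -1.3, 3.9]
gripper_width: 0.0521
```

Request:
carry_out --moves "0 0 0 0 0 0 0.022;0 0 0 0 0 0 0.044;0 0 0 0 0 0 0.067;0 0 0 0 0 0 0.089;0 0 0 0 0 0 0.111"

```text
time_s: 12.1
ee_pos: [0.5924, 0.0274, 0.1327]
orientation: [0.0, 0.744, 0.668, 0.0]
contact_force: [-0.4, -0.3, 3.3]
gripper_width: 0.0523
```

Request:
carry_out --moves "0 0 0 0 0 0 0.022;0 0 0 0 0 0 0.044;0 0 0 0 0 0 0.067;0 0 0 0 0 0 0.089;0 0 0 0 0 0 0.111"

```text
time_s: 12.6
ee_pos: [0.5923, 0.0275, 0.1328]
orientation: [0.0, 0.799, 0.601, 0.0]
contact_force: [-0.1, -0.8, 3.0]
gripper_width: 0.0525
```

Request:
carry_out --moves "0 0 0 0.002 0 0 0.022;0 0 0 0.002 0 0 0.044;0 0 0 0.002 0 0 0.067;0 0 0 0.002 0 0 0.089;0 0 0 0.002 0 0 0.111"

```text
time_s: 13.1
ee_pos: [0.5925, 0.0274, 0.1324]
orientation: [0.001, 0.849, 0.529, 0.0]
contact_force: [0.6, -0.3, 2.2]
gripper_width: 0.0523
```

Request:
carry_out --moves "0 0 0 0 0 0 0.022;0 0 0 0 0 0 0.044;0 0 0 0 0 0 0.067;0 0 0 0 0 0 0.089;0 0 0 0 0 0 0.111"

```text
time_s: 13.6
ee_pos: [0.5918, 0.0277, 0.1315]
orientation: [-0.0, 0.891, 0.453, -0.0]
contact_force: [-0.7, -0.1, -0.8]
gripper_width: 0.0523
```

The push vanished and the cell sank, so the keyways have met the pins. I stop turning and lower it gently.

Request:
carry_out --moves "0 0 0 0.01 0 0 0;0 0 0 0.02 0 0 0;0 0 0 0.03 0 0 0;0 0 0 0.03 0 0 0;0 0 0 0.03 0 0 0"

```text
time_s: 14.1
ee_pos: [0.592, 0.0277, 0.1274]
orientation: [-0.0, 0.891, 0.454, -0.0]
contact_force: [-0.1, -0.4, -1.4]
gripper_width: 0.0526
```

```bash
python3 -c "
from h import *
s=arm.state();print(s['contact_force'],s['torque'],s['ee_pos'],s['joint_pos'][5])"
```

```text
[-0.12570998 -0.35870321 -1.383291  ] [-0.0228058   0.0290848   0.00728017] [0.59201674 0.02768478 0.12737263] 0.5457612197118433
```

It is 5 mm down with no force or torque, so it is keyed. I go on to the ring and then home.

Request:
carry_out --moves "0 0 0 0.01 0 0 0;0 0 0 0.02 0 0 0;0 0 0 0.03 0 0 0;0 0 0 0.045 0 0 0;0 0 0 0.045 0 0 0"

```text
time_s: 14.6
ee_pos: [0.5921, 0.0277, 0.1206]
orientation: [-0.0, 0.891, 0.454, 0.0]
contact_force: [-0.6, 0.0, -1.0]
gripper_width: 0.0526
```

Request:
carry_out --moves "0 0 0 0.01 0 0 0;0 0 0 0.02 0 0 0;0 0 0 0.03 0 0 0;0 0 0 0.035 0 0 0;0 0 0 0.035 0 0 0"

```text
time_s: 15.1
ee_pos: [0.5922, 0.0277, 0.1161]
orientation: [0.0, 0.891, 0.454, 0.0]
contact_force: [-2.6, 0.3, 6.7]
gripper_width: 0.0524
```

Request:
carry_out --moves "0 0 0 0.008 0 0 0;0 0 0 0.016 0 0 0;0 0 0 0.016 0 0 0;0 0 0 0.016 0 0 0;0 0 0 0.016 0 0 0"

```text
time_s: 15.6
ee_pos: [0.5923, 0.0278, 0.1154]
orientation: [0.0, 0.891, 0.454, 0.001]
contact_force: [-6.0, 0.5, 16.5]
gripper_width: 0.0523
```

The force rose well past the spring's 9 N within 0.7 mm of travel, so this is the hard stop. I relieve the slight side load, hold, and check with a picture.

Request:
carry_out --moves "0 -0.002 -0.003 0.004 0 0 0;0 -0.002 -0.003 0.004 0 0 0;0 -0.002 -0.003 0.004 0 0 0;0 -0.002 -0.003 0.004 0 0 0;0 -0.002 -0.003 0.004 0 0 0"

```text
time_s: 16.1
ee_pos: [0.5922, 0.0277, 0.1154]
orientation: [0.001, 0.891, 0.454, 0.001]
contact_force: [-5.2, -0.2, 19.1]
gripper_width: 0.0528
```

Run:
```python
from h import *
c=save('side','pics/s.png'); t=save('top','pics/t.png')
A=cv2.resize(c['image'][90:230,150:430],None,fx=2,fy=2,interpolation=2); B=cv2.resize(t['image'],(373,280))
cv2.imwrite('pics/end.png',cv2.hconcat([A,cv2.resize(t['image'],(240,180)) if 0 else B[:, :240]])[:,:,::-1])
s=arm.state();print(s['time_s'],s['contact_force'],s['torque'],s['ee_pos'],s['gripper_width'])
import pickle; a,b=pickle.load(open('c0.pkl','rb'))
# bystanders: pixel centroids before/after (side view) by colour
for n,box,f in[('driver',(175,225,225,255),lambda h:(h[...,1]>150)&((h[...,0]<8)|(h[...,0]>172))),('tape',(170,155,225,205),lambda h:(h[...,0]>100)&(h[...,0]<130)&(h[...,1]>120)),('tray',(330,230,405,285),lambda h:h[...,2]>190),('jar',(360,183,390,220),lambda h:h[...,2]>170)]:
    x0,y0,x1,y1=box; r=[]
    for i in(b,c): M=cv2.moments(f(cv2.cvtColor(i['image'][y0:y1,x0:x1],cv2.COLOR_RGB2HSV)).astype(np.uint8),True); r+=[M['m00'],round(M['m10']/M['m00'],1),round(M['m01']/M['m00'],1)]
    print(n,r)
```

```text
16.2 [-4.85579487  1.01674466 18.48052822] [0.32757482 1.1026304  0.00945133] [0.59227555 0.02773134 0.1153699 ] 0.052313143430368844
driver [401.0, 23.3, 16.1, 396.0, 23.2, 16.3]
tape [1162.0, 28.3, 25.7, 1171.0, 28.3, 26.2]Traceback (most recent call last):
  File "<stdin>", line 10, in <module>
ZeroDivisionError: float division by zero
```

View pics/end.png

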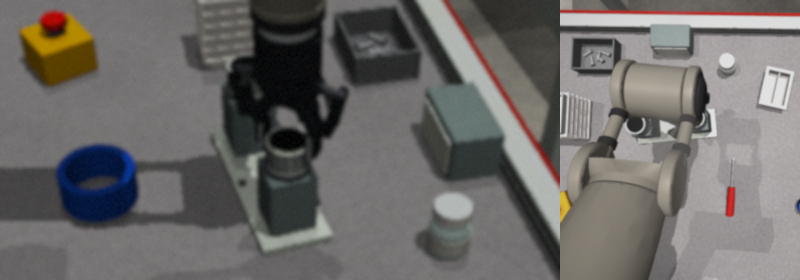

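The picture shows the collar seated on the right camera at (287,155), still in the jaws, with the jar, tape, tray and screwdriver in place. One slightly firmer push will confirm that the stop is rigid.

Request:
carry_out --moves "0 -0.003 -0.004 0.007 0 0 0;0 -0.003 -0.004 0.007 0 0 0;0 -0.003 -0.004 0.007 0 0 0;0 -0.003 -0.004 0.007 0 0 0;0 -0.003 -0.004 0.007 0 0 0"

```text
time_s: 16.7
ee_pos: [0.5923, 0.0278, 0.1153]
orientation: [0.001, 0.891, 0.454, 0.002]
contact_force: [-4.2, 0.5, 22.9]
gripper_width: 0.0525
```

Request:
carry_out --moves "0 0 0 0 0 0 0;0 0 0 0 0 0 0;0 0 0 0 0 0 0;0 0 0 0 0 0 0;0 0 0 0 0 0 0"

```text
time_s: 17.2
ee_pos: [0.5923, 0.0277, 0.1153]
orientation: [0.001, 0.891, 0.454, 0.002]
contact_force: [-4.5, 0.1, 23.8]
gripper_width: 0.0525
```

The stop is rigid: 5 N more moved it only 0.1 mm. Total drop from the pins is 17.4 mm against the 17.5 expected. I hand in.

```bash
python3 -c "
from rig import arm
print(arm.job_done())"
```

```text
the job is handed in; nothing more can be done
None
```

The loose filter cell is on the bare right-hand mount, keyed and pushed fully home. The gripper was still holding it down at about 24 N when I handed the job in at 17.2 s.

- **Keying:** I rested the cell on the pins and turned it under a light push of about 3 to 6.5 N (I took the baseline as about -1.4 N), so it may have gone slightly over 6 N for moments. The keyways dropped over the pins after about 100°.
- **Fully home:** The cell dropped 17.4 mm from the pins, against 17.5 mm expected. The last 5 N of push moved it only 0.1 mm, so it is against the hard stop rather than just the spring.
- **Side load:** About 4.5 N of sideways force remained after two small corrections. The tool's tilt stayed under 0.3°.
- **Bystanders:** The screwdriver and tape roll showed no measurable movement in the side camera. My script stopped with an error before measuring the tray and jar, so I checked those two only by eye in the final picture, where they look undisturbed.

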